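# Mirror the tool row for a left-handed desk

### The job

The desk is being set up for a left-handed colleague: move the ink bottle, glue stick, loupe and scraper from the full caddy into the empty caddy, its mirror twin, in mirrored order: counted from the end with the card guides, each of the three round things must stand in the same place as before, and the scraper must be slid down into the card guides until it seats. Carry one thing at a time straight from one caddy to the other, leave them all standing upright in their recesses, and do not disturb the stapler or the tape measure.

Things in the scene. Friction and masses are not known exactly. Their poses are not given: they have to be found in the camera images.
- old_caddy: full caddy: wooden plate 70 x 258 x 11 mm, fixed; origin mid-underside, y lengthwise, z up. Three recesses 56 x 56 mm, 5 mm deep (floor at z 6 mm), at y = 0.026, -0.036, -0.098 m (1st, 2nd, 3rd from the guides), x 0. Upright aluminium card guides, 67 mm tall, centred at y 0.093: slot along y 62 mm long, 9 mm wide, flared mouth 68 x 21 mm; the blade's foot seats on the plate top (z 11 mm). Things stand up to 6 mm off centre
- new_caddy: empty caddy, mirror twin: wooden plate 70 x 258 x 11 mm, fixed; origin mid-underside, y lengthwise, z up. Three recesses 56 x 56 mm, 5 mm deep (floor at z 6 mm), at y = -0.026, 0.036, 0.098 m (1st, 2nd, 3rd from the guides), x 0. Upright aluminium card guides, 67 mm tall, centred at y -0.093: slot along y 62 mm long, 9 mm wide, flared mouth 68 x 21 mm; the blade's foot seats on the plate top (z 11 mm)
- bottle_mid (a point): small white ink bottle with dark cap and label, upright, round, 90 mm tall; the body is 38 mm in diameter up to 66 mm, the cap 24 mm. Stands at the start in any of the three recesses of the full caddy. Point: on its axis, half-way up (45 mm above its foot); z up along it. 40 to 85 g. Best gripped about 55 mm above its foot, so that its top stays clear of the palm.
- glue_mid (a point): glue stick, upright, round, 90 mm tall, 26 mm in diameter, slim and straight-sided. Stands in any of the three recesses of the full caddy. Point: on its axis, half-way up (45 mm above its foot); z up along it. 25 to 50 g. Best gripped about 65 mm above its foot, so that its top stays clear of the palm.
- loupe_mid (a point): short black loupe, round, 37 mm in diameter (widest in its upper half), 34 mm tall, standing in any of the three recesses of the full caddy. Point: on its axis, half-way up (17 mm above its foot); z up. 40 g. Best gripped near its top, 28 mm above its foot, clear of the recess rim.
- scraper_grip (a point): scraper standing in the full caddy's card guides: steel blade 50 mm wide, 5 mm thick, 76 mm tall; along its top edge a black grip bar 50 mm long, 16 mm thick, 26 mm tall, 100 mm tall overall. Point: centre of the grip bar, 87 mm above the blade's foot. x across the thickness, y along the grip, z up; both faces alike. 50 to 100 g.
- stapler_mid (a point): bystander: loose stapler, 136 x 30 x 49 mm, lying between the caddies; to be left alone. Point: its middle, 25 mm up; y along it.
- tape_measure_mid (a point): bystander: loose pocket tape measure, 62 x 73 x 35 mm, farther back on the right; to be left alone. Point: its middle, 17 mm up.
Things that resemble listed ones, but are neither listed nor needed, are in the scene too. Of the things shaped like the part that bears scraper_grip, the bare steel one is meant.

How it is judged:
By the outcome, as a careful person would: the job done as asked, in the order asked, and still so for the second after the job is handed in, with the robot touching nothing.
It also fails if it takes over 118 s, if anything falls off the work surface, if the arm or the gripper's body presses on something with over 40 N, if the wrist force passes 120 N, or if a joint passes its speed limit or range.

### The arm

A 6-joint arm with a two-finger parallel gripper is mounted at the origin on a cart in front of the work surface, level with it; the furniture and walls round the work are solid. World frame = base frame: x ahead of the robot, y to its left, z up, the work surface at z = 0. Lengths are in m, angles in rad, forces in N, time in s.
With the tool pointing down it reaches from about 0.325 to 0.775 m from the base axis. Payload 5.5 kg.
Tool frame: the origin (TCP) lies between the finger pads; the fingertips stand 8 mm ahead of it and the grasp point (between the pads) lies 11 mm behind it (tcp_to_tips is the distance from the TCP to the fingertips, in m); z points along the fingers, y is the direction in which the jaws open and shut (so a half turn about z gives the same grasp; the last joint's range is limited). The gripper opens to 88 mm and grips with 3 to 60 N. Pads are 20 mm wide; open, the fingers measure 115 mm over their backs; the gripper's body (75 mm by 178 mm) begins 61 mm behind the grasp point.
Start: joints at [-1.3, 0.091, 1.231, -0, 1.82, -0.057], TCP at [0.193, -0.568, 0.207] pointing down, gripper open.
Joint ranges: [-2.87, 2.87], [-0.86, 2.18], [0.17, 2.46], [-1.51, 4.65], [0.06, 2.69], [-2.65, 2.65]. Speed limits (rad/s): [2.57, 2.57, 3.01, 3.14, 3.14, 3.14].

### API

Orientations are given as a unit quaternion [w, x, y, z].
In Python, from bench import * gives the robot as it stands. Calls block until the motion is done:
- move_to(position, orientation): joint-space move of the TCP to a pose.
- move_l(position, speed=0.15, orientation=None): straight line of the TCP; orientation=None keeps the orientation; speed is the mean speed in m/s.
- movej(angles): joint-space move.
- gripper_open() and close(): open the fingers fully, or close them until they stop; the grip force is fixed at half the most.
- hold(seconds).
- inverse_kinematics(position, orientation): joint angles nearest the present ones, or None.
- state(): the state.
- get_image(name): name is "scene" or "top" or "wrist"; returns a dict with "frame" (480x640x3 uint8, blue, green, red), "depth" (480x640 float32, m along the optical axis (not along the pixel's ray), 0 where there is no reading), "camera_matrix" (3x3 intrinsics, pixels), "k1" (the pictures are not rectified: a ray, as slopes to the right and down, at radius r is drawn at 1 + k1 r^2 times it, then the intrinsics apply), "view" (4x4, takes a point from world to camera coordinates). Camera axes: x right, y up, looking along -z (the intrinsics and any distortion apply to the point x, -y, -z); pixel columns grow to the right and rows downward; lengths in m; the calibration is good to about 2 mm. A picture is of the moment at which its call begins.
A pose or a line that the arm cannot do raises IKError and nothing moves.
- job_done(): hands the job in, once; it reports no verdict.
The state is a dict: "time": time; "joint_pos": joint angles; "dq": joint speeds; "joint_torque": joint torques, N m; "ee_pos": TCP position; "ee_rot": TCP orientation; "ft_force": force on the tool from outside, world axes, zero at the start; "moment": the same for the moment, N m; "finger_gap": finger opening in m.
Only numpy, scipy, OpenCV 4.12 (cv2) and the standard library are available. Lean on these libraries where they do the work, as an engineer would, in place of code of your own. Each camera call takes 0.05 s, during which the arm holds its last target.

## Working session

There is one attempt and no reset: what is moved stays moved. The work goes in short steps, each a Python script; the robot and the scene stay as the last script left them, time stands still between calls to the robot, and variables do not carry over. Pictures are saved under pics/ and viewed, and the job is handed in when it is done.

```bash
ls; mkdir -p pics; cat > h.py <<'E'
from bench import *
import numpy as np, cv2
def snap(n,tag):
    d=get_image(n); cv2.imwrite(f'pics/{tag}.png',d['frame'])
    np.savez(f'pics/{tag}.npz',**{k:np.asarray(v) for k,v in d.items()}); return d
def load(tag): return dict(np.load(f'pics/{tag}.npz'))
def rays(d,uv):
    uv=np.asarray(uv,float).reshape(-1,1,2); K=np.asarray(d['camera_matrix'],float)
    s=cv2.undistortPoints(uv,K,np.array([float(d['k1']),0,0,0])).reshape(-1,2)
    V=np.asarray(d['view']); R=V[:3,:3]; c=-R.T@V[:3,3]
    return c,(np.c_[s[:,0],-s[:,1],-np.ones(len(s))])@R
def onplane(d,uv,z):
    c,r=rays(d,uv); return c+r*((z-c[2])/r[:,2])[:,None]
def proj(d,P):
    V=np.asarray(d['view']); p=np.atleast_2d(P)@V[:3,:3].T+V[:3,3]
    q=p*[1,-1,-1]
    return cv2.projectPoints(q.reshape(-1,1,3),np.zeros(3),np.zeros(3),np.asarray(d['camera_matrix'],float),np.array([float(d['k1']),0,0,0]))[0].reshape(-1,2)
def cloud(d):
    D=np.asarray(d['depth']); h,w=D.shape
    u,v=np.meshgrid(np.arange(w),np.arange(h)); c,r=rays(d,np.c_[u.ravel(),v.ravel()])
    return (c+r*D.reshape(-1,1)).reshape(h,w,3)   # r has unit depth
E
python3 - <<'E'
from h import *
for n in('scene','top','wrist'):
    d=snap(n,n+'0'); print(n,d['frame'].shape,float(d['k1']),d['camera_matrix'],d['view'],(d['depth']>0).mean())
print(state())
E
```

```text
pics
scene (480, 640, 3) -0.0006560052340151764 [[433.03140593   0.         313.32532047]
 [  0.         433.03140593 232.7877772 ]
 [  0.           0.           1.        ]] [[-0.53100123 -0.84734496 -0.00664881  0.27855038]
 [ 0.63116216 -0.40073812  0.6641109  -0.38911599]
 [-0.56539546  0.34844723  0.74760451 -0.81525239]
 [ 0.          0.          0.          1.        ]] 0.9959244791666667
top (480, 640, 3) -0.1408071947931989 [[553.48615311   0.         315.32669411]
 [  0.         553.48615311 231.34208198]
 [  0.           0.           1.        ]] [[-0.01142501 -0.99980963  0.01581707  0.00919366]
 [ 0.98736276 -0.00877952  0.15823308 -0.52397214]
 [-0.15806409  0.017425    0.98727509 -1.22124717]
 [ 0.          0.          0.          1.        ]] 0.9959147135416667
wrist (480, 640, 3) -0.015259572779902138 [[423.44613141   0.         316.49562667]
 [  0.         423.44613141 235.85837804]
 [  0.           0.           1.        ]] [[ 0.32130235 -0.94697232 -0.00286842 -0.59981663]
 [ 0.91025439  0.30967667 -0.27484052  0.03287728]
 [ 0.26115465  0.08569592  0.96148555 -0.39207375]
 [ 0.          0.          0.          1.        ]] 0.9960904947916667
{'time': 0.15, 'joint_pos': array([-1.29970791e+00,  9.17112087e-02,  1.23153779e+00,  1.28005520e-05,
        1.81980358e+00, -5.66915472e-02]), 'dq': array([ 9.65691187e-06, -4.12542802e-03, -5.07110299e-03,  1.84435534e-03,
        5.78508816e-04,  7.67634433e-04]), 'joint_torque': array([ 1.56146780e-03, -4.47044492e+01, -4.06908953e+01,  6.99269772e-02,
        2.74205231e-02, -1.30645494e-04]), 'ee_pos': array([ 0.1931118 , -0.56783436,  0.20599186]), 'ee_rot': array([-7.26436626e-04,  9.86599551e-01,  1.63158794e-01, -7.19326938e-05]), 'ft_force': array([ 1.35642856, -0.65725746,  0.13995601]), 'moment': array([-0.02353327, -0.07630171,  0.01209421]), 'finger_gap': 0.08764251772204384}
```

View pics/scene0.png

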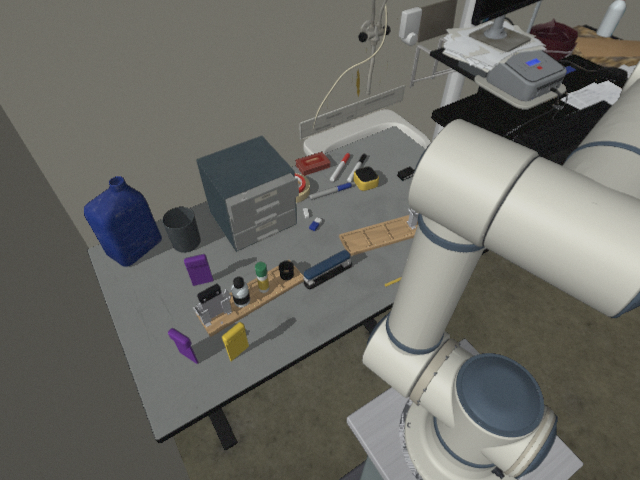

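View pics/top0.png

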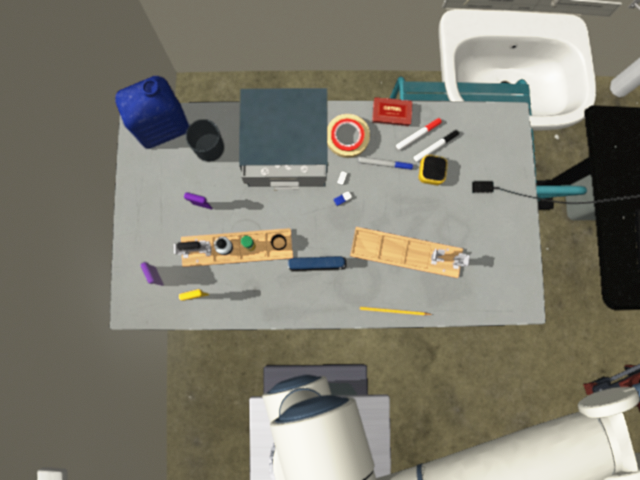

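View pics/wrist0.png

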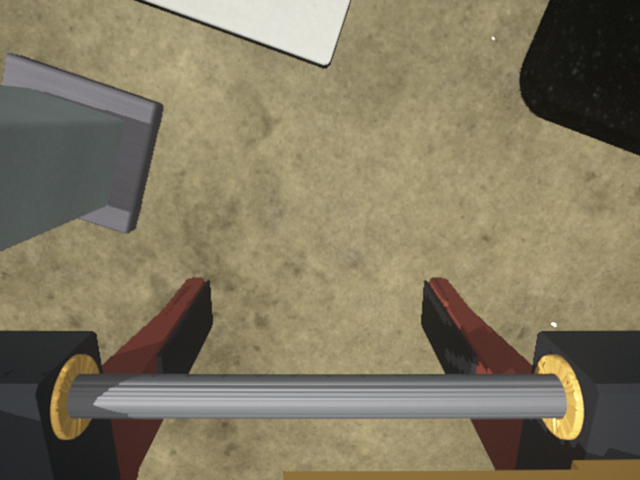

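The pictures show the full caddy at top-view (237,247) with its guides at the left end, holding scraper, bottle, glue and loupe in that order. The empty caddy is at (409,252) with its guides at the right end, and the stapler at (317,264). Scraper-like candidates in the top view:
- in the guides (190,247)
- purple (197,200)
- purple (149,272)
- yellow (190,294)

I'll check a close crop and take first measurements.

```bash
python3 - <<'E'
from h import *
d=load('top0'); s=load('scene0')
a=cv2.resize(d['frame'][220:285,160:300],None,fx=5,fy=5,interpolation=3)[:, :700]
b=cv2.resize(s['frame'][250:340,180:320],None,fx=5,fy=5,interpolation=3)[:,:700]
cv2.imwrite('pics/crop1.png',cv2.resize(np.vstack([a,b]),None,fx=.75,fy=.75))
C=cloud(d); 
hsv=cv2.cvtColor(d['frame'],cv2.COLOR_BGR2HSV)
m=cv2.inRange(hsv,(8,90,120),(22,255,255)); 
n,l,st,ce=cv2.connectedComponentsWithStats(cv2.morphologyEx(m,cv2.MORPH_CLOSE,np.ones((5,5))))
for i in range(1,n):
    if st[i,4]>150:
        ys,xs=np.where(l==i); P=onplane(d,np.c_[xs,ys],.011)
        r=cv2.minAreaRect((P[:,:2]*1000).astype(np.float32)); print(st[i],r, np.median(C[ys,xs,2]))
print('table z',[C[v,u].round(3) for u,v in((300,210),(150,230),(480,220),(300,300))])
for nm,(u,v) in dict(scr=(188,247),bot=(223,245),glue=(247,242),loupe=(279,241),stap=(318,264),tape=(433,169)).items():
    print(nm,C[v,u].round(3))
E
```

```text
[328 117  41  40 427] ((759.9241333007812, -80.00114440917969), (94.07372283935547, 100.3943099975586), 81.31398010253906) 0.024630597386833042
[418 155  28  30 181] ((668.6386108398438, -269.6793212890625), (77.03791809082031, 54.895538330078125), 35.2134895324707) 0.0283441401697897
[ 351  227  112   51 3019] ((478.1207580566406, -210.57562255859375), (258.58404541015625, 71.85211181640625), 78.09148406982422) 0.008060305805471568
[ 181  229  112   38 2444] ((492.8612060546875, 188.0184326171875), (70.6037368774414, 257.8353271484375), 4.115631103515625) 0.008550430327271874
table z [array([0.582, 0.039, 0.   ]), array([0.537, 0.396, 0.001]), array([ 0.555, -0.394, -0.001]), array([0.37, 0.04, 0.  ])]
scr [0.482 0.28  0.109]
bot [0.488 0.207 0.089]
glue [0.493 0.154 0.097]
loupe [0.508 0.088 0.006]
stap [ 0.448 -0.001  0.053]
tape [ 0.671 -0.276  0.037]
```

View pics/crop1.png

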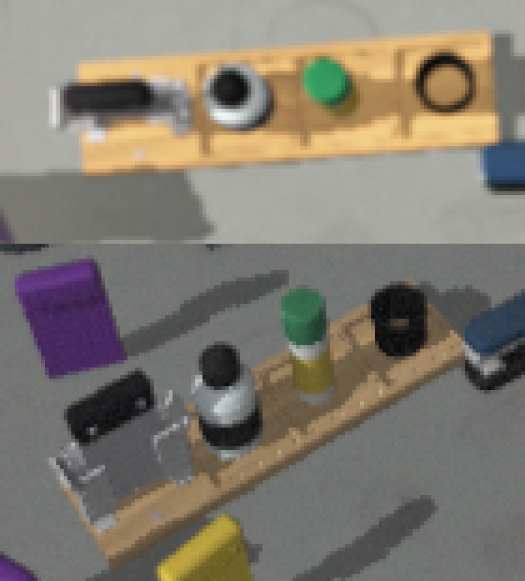

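The crop confirms the choice. The bare steel blade with a black grip bar stands in the guides, the purple and yellow lookalikes are loose on the desk, and the order from the guides is bottle, glue, loupe. Next I'll find the hand-eye offset and plan the wrist views.

```bash
cat >> h.py <<'E'
from scipy.spatial.transform import Rotation as Rn
def Rtool(yaw):  # pointing down; tool y (jaws) at world angle yaw
    y=np.array([np.cos(yaw),np.sin(yaw),0]); z=np.array([0,0,-1.]); return np.c_[np.cross(y,z),y,z]
def Q(yaw):
    q=Rn.from_matrix(Rtool(yaw)).as_quat(); return [float(v) for v in (q[3],q[0],q[1],q[2])]
E
python3 - <<'E'
from h import *
d=load('wrist0'); st=state()
q=st['ee_rot']; R=Rn.from_quat([q[1],q[2],q[3],q[0]]).as_matrix(); V=d['view']
c=-V[:3,:3].T@V[:3,3]; print('cam in tool',R.T@(c-st['ee_pos'])); print('look in tool',R.T@(-V[2,:3]),'right',R.T@V[0,:3])
print('tool axes\n',R)
for p in([.49,.19,.25],[.48,-.21,.25],[.5,.09,.05]):
    for yaw in np.deg2rad([4,184,-12,168]):
        print(p,round(np.rad2deg(yaw)),inverse_kinematics(p,Q(yaw)))
E
```

```text
cam in tool [ 0.07573819  0.00093977 -0.17829122]
look in tool [-0.27493117 -0.00154335  0.96146267] right [-6.77471138e-04  9.99998774e-01  1.41147985e-03]
tool axes
 [[ 9.46758405e-01  3.21944682e-01 -3.78986575e-04]
 [ 3.21944891e-01 -9.46757360e-01  1.40993119e-03]
 [ 9.51115212e-05 -1.45687700e-03 -9.99998934e-01]]
[0.49, 0.19, 0.25] 4 [ 3.05166396e-01 -9.58863470e-02  1.34070266e+00 -4.44089210e-16
  1.89677634e+00  2.35353226e-01]
[0.49, 0.19, 0.25] 184 None
[0.49, 0.19, 0.25] -12 [ 3.05166396e-01 -9.58863470e-02  1.34070266e+00 -4.44089210e-16
  1.89677634e+00  5.14605906e-01]
[0.49, 0.19, 0.25] 168 [ 3.05166396e-01 -9.58863470e-02  1.34070266e+00 -4.44089210e-16
  1.89677634e+00 -2.62698675e+00]
[0.48, -0.21, 0.25] 4 [-4.77350554e-01 -1.00197999e-01  1.34473356e+00 -4.44089210e-16
  1.89705710e+00 -5.47163724e-01]
[0.48, -0.21, 0.25] 184 [-4.77350554e-01 -1.00197999e-01  1.34473356e+00 -4.44089210e-16
  1.89705710e+00  2.59442893e+00]
[0.48, -0.21, 0.25] -12 [-4.77350554e-01 -1.00197999e-01  1.34473356e+00 -4.44089210e-16
  1.89705710e+00 -2.67911044e-01]
[0.48, -0.21, 0.25] 168 None
[0.5, 0.09, 0.05] 4 [ 1.11118413e-01 -1.31581626e-01  1.72846520e+00 -4.44089210e-16
  1.54470908e+00  4.13052433e-02]
[0.5, 0.09, 0.05] 184 None
[0.5, 0.09, 0.05] -12 [ 1.11118413e-01 -1.31581626e-01  1.72846520e+00 -4.44089210e-16
  1.54470908e+00  3.20557924e-01]
[0.5, 0.09, 0.05] 168 None
```

```bash
python3 - <<'E'
from h import *
t0=state()['time']
def view(c,yd,off,yaw,z,tag):
    p=np.array([*(np.array(c)+off*np.array(yd)),z]); move_to(p,Q(yaw)); d=snap('wrist',tag); print(tag,state()['time']-t0)
yn=np.deg2rad(-11.9); yo=np.deg2rad(4.1)
ydn=(-np.sin(yn),np.cos(yn)); ydo=(-np.sin(yo),np.cos(yo))
view((.478,-.2106),ydn,-.01,yn,.27,'n1')
view((.478,-.2106),ydn,.10,yn,.27,'n2')
view((.493,.188),ydo,-.01,yo,.27,'o1')
view((.493,.188),ydo,.10,yo,.27,'o2')
E
python3 - <<'E'
import cv2,numpy as np
I=[cv2.imread(f'pics/{k}.png') for k in('n1','n2','o1','o2')]
cv2.imwrite('pics/mosn.png',cv2.resize(np.hstack(I[:2]),(800,300)));cv2.imwrite('pics/moso.png',cv2.resize(np.hstack(I[2:]),(800,300)))
E
```

```text
n1 1.7083000000000002
n2 2.275
o1 3.4417
o2 4.008299999999999
```

View pics/n1.png

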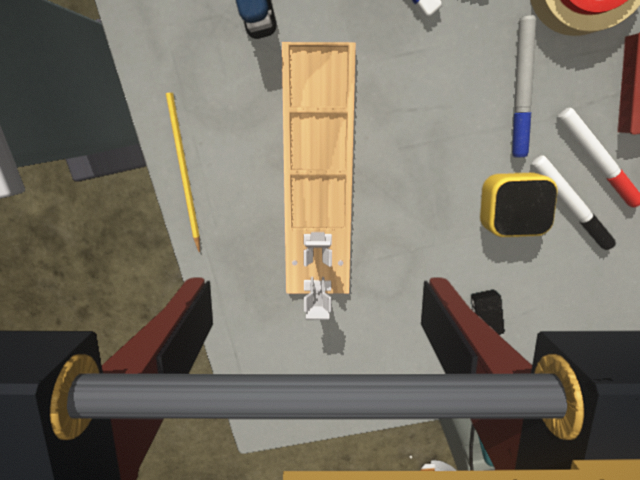

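View pics/o1.png

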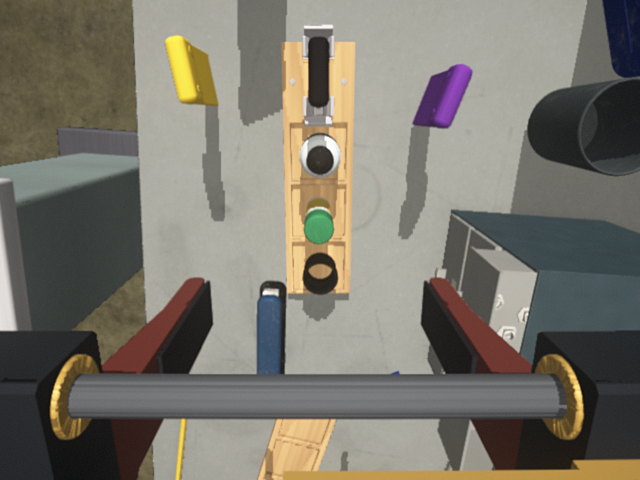

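View pics/o2.png

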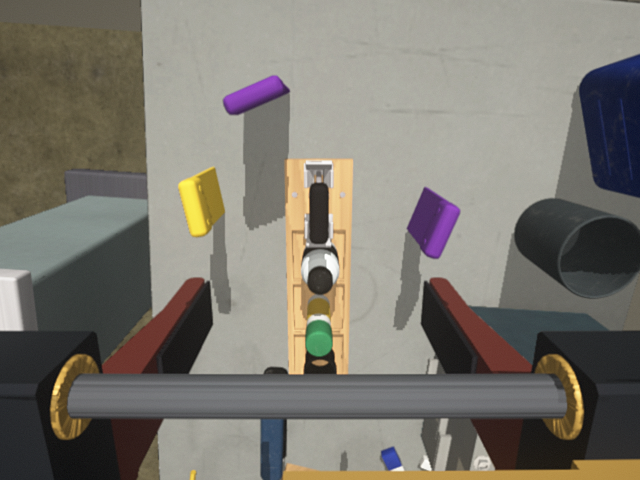

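View pics/n2.png

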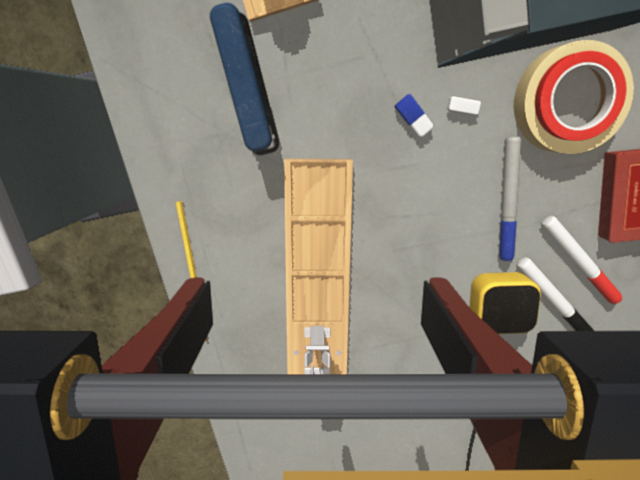

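The wrist views show the following:
- **Empty caddy (n1):** wood at (320,165), guides at (317,275).
- **Full caddy (o1):** grip bar (318,72), bottle cap (319,160), glue cap (319,226), loupe (320,272), stapler (271,325).

Next I'll measure precisely from both views.

```bash
cat > meas.py <<'E'
from h import *
def wood(tag,seed=None):
    d=load(tag); hsv=cv2.cvtColor(d['frame'],cv2.COLOR_BGR2HSV); m=cv2.inRange(hsv,(8,80,90),(22,255,255)); m[275:]=0 if False else m[275:]
    m=cv2.morphologyEx(m,cv2.MORPH_CLOSE,np.ones((5,5))); n,l,st,ce=cv2.connectedComponentsWithStats(m)
    b=[i for i in range(1,n) if st[i,0]<330<st[i,0]+st[i,2]+15 and st[i,4]>4000]; i=max(b,key=lambda i:st[i,4])
    return d,(l==i).astype(np.uint8),st[i]
E
python3 - <<'E'
from meas import *
for t in('n1','n2','o1','o2'):
    d,m,st=wood(t); c=max(cv2.findContours(m,0,1)[0],key=cv2.contourArea)[:,0]
    P=onplane(d,c,.011)[:,:2]*1000
    r=cv2.minAreaRect(P.astype(np.float32)); print(t,st,r)
    # plate height from depth
    C=cloud(d); Z=C[...,2][cv2.erode(m,np.ones((3,3)))>0]; h=np.histogram(Z,bins=np.arange(-.004,.03,.002)); print(h[0])
t=load('top0');C=cloud(t)
box=C[160:188,240:330].reshape(-1,3); print('cabinet x front',[box[box[:,2]>z][:,0].min().round(3) for z in(.03,.08,.13,.18)],'ztop',C[120,280])
E
```

```text
n1 [  282    42    74   252 16244] ((479.9347229003906, -208.85723876953125), (258.5481262207031, 70.7261734008789), 77.7568588256836)
[   0    0    0    8 2466 6334  785 4148 1513   25    4    1    0    0
    0    0]
n2 [  284   159    69   216 12922] ((480.5962829589844, -205.39614868164062), (252.39743041992188, 70.84664154052734), 77.82466125488281)
[   0    0    0   18 2307 5027  558 3217  973    7    0    0    0    0
    0    0]
o1 [  282    42    73   252 11684] ((495.0384826660156, 189.6046142578125), (70.2718276977539, 258.494384765625), 4.041447162628174)
[   0    0    0    7 1324 2851  433 3793 1652   22    7   10    6   12
    6    6]
o2 [ 284  159   69  216 8331] ((494.8230285644531, 193.251953125), (70.04703521728516, 251.94337463378906), 4.063765048980713)
[   0    0    0    3  892 1623  359 3057  938   15   12    5   11   22
   16   23]
cabinet x front [np.float64(0.324), np.float64(0.324), np.float64(0.324), np.float64(0.324)] ztop [0.73603925 0.07753411 0.19110949]
```

```bash
python3 - <<'E'
import cv2,numpy as np
a=cv2.imread('pics/n1.png')[215:330,270:370];b=cv2.imread('pics/o1.png')[15:135,270:370]
b2=cv2.imread('pics/o1.png')[125:310,270:370]
cv2.imwrite('pics/c2.png',np.hstack([cv2.resize(x,(240,590),interpolation=2) if x is b2 else cv2.resize(x,(260,590//2),interpolation=2).repeat(1,0) if 0 else cv2.resize(x,(270,590),interpolation=2) for x in(a,b,b2)]))
E
```

```text
(no output)
```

View pics/c2.png

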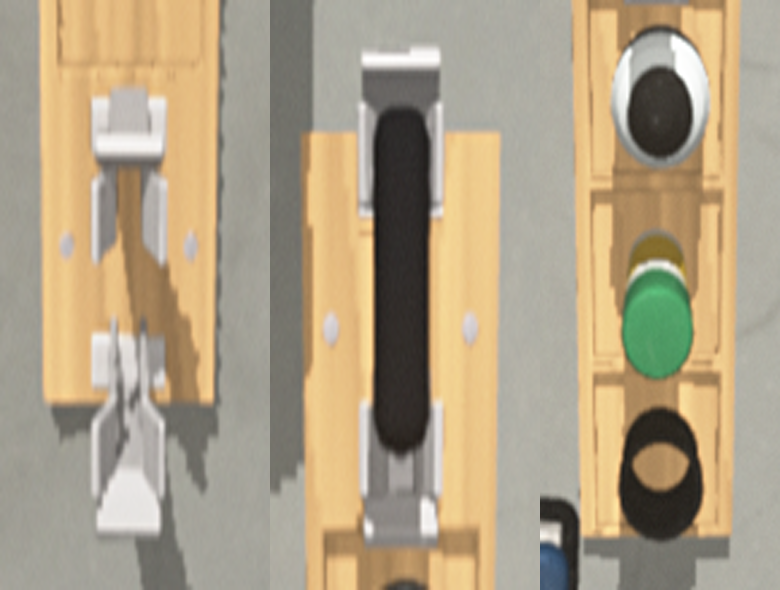

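```bash
python3 - <<'E'
from meas import *
def tri(ps):
    A=np.zeros((3,3));b=np.zeros(3)
    for d,uv in ps:
        c,r=rays(d,uv); r=r[0]/np.linalg.norm(r[0]); M=np.eye(3)-np.outer(r,r); A+=M;b+=M@c
    return np.linalg.solve(A,b)
c0=np.array([.495,.1896]); y=np.deg2rad(4.04); ux=np.array([np.cos(y),np.sin(y)]); uy=np.array([-np.sin(y),np.cos(y)])
res={}
for t in('o1','o2'):
    d=load(t); C=cloud(d); L=C[...,:2]-c0; lx=L@ux; ly=L@uy; Z=C[...,2]
    for nm,yr,zr in(('bar',(.055,.135),(.104,.120)),('bottle',(.0,.055),(.088,.105)),('glue',(-.066,-.005),(.09,.105)),('loupe',(-.125,-.07),(.033,.05))):
        m=(abs(lx)<.03)&(ly>yr[0])&(ly<yr[1])&(Z>zr[0])&(Z<zr[1])
        m[280:]=m[280:]&(nm!='loupe' or t=='o1')
        if m.sum()<20: print(t,nm,'few',m.sum()); continue
        P=C[m]; vs,us=np.where(m)
        r=cv2.minAreaRect((np.c_[lx[m],ly[m]]*1000).astype(np.float32))
        rp=cv2.minAreaRect(np.c_[us,vs].astype(np.float32))
        zt=np.median(P[:,2])
        print(t,nm,m.sum(),'z',zt.round(4),np.percentile(P[:,2],95).round(4),'local mm',np.round(r[0],1),np.round(r[1],1),round(r[2],1),'px',np.round(rp[0],1))
        res.setdefault(nm,[]).append((d,rp[0]))
for k,v in res.items():
    if len(v)==2:
        p=tri(v); print(k,'tri',p.round(4),'local',((p[:2]-c0)@ux).round(4),((p[:2]-c0)@uy).round(4))
E
```

```text
o1 bar 1421 z 0.1109 0.1125 local mm [-0.  93.3] [15.4 49.3] 0.2 px [318.   71.5]
o1 bottle 463 z 0.0922 0.0968 local mm [ 1.8 25. ] [20.1 20.9] 73.5 px [320.1 160.5]
o1 glue 736 z 0.0963 0.0977 local mm [  0.4 -32.5] [26.3 25.1] 89.3 px [318.5 228. ]
o1 loupe 464 z 0.0397 0.0414 local mm [  1.7 -98.7] [36.5 36.4] 89.0 px [319.5 276. ]
o2 bar 1135 z 0.1106 0.1124 local mm [ 0.1 94.2] [16.  49.4] 0.3 px [318.5 213.5]
o2 bottle 356 z 0.0922 0.0966 local mm [ 1.7 25.4] [20.9 19.9] 19.5 px [319.9 283.1]
o2 glue 615 z 0.0961 0.0975 local mm [  0.4 -32.1] [25.4 25.7] 0.3 px [318.5 341.5]
o2 loupe few 0
bar tri [0.4885 0.2833 0.1044] local 0.0001 0.094
bottle tri [0.4949 0.2147 0.0878] local 0.0017 0.025
glue tri [0.4977 0.1568 0.0911] local 0.0004 -0.0329
```

```bash
python3 - <<'E'
from meas import *
c0=np.array([.495,.1896]); y=np.deg2rad(4.04)
def loc(P,c,y): 
    L=P[...,:2]-c; return L@np.array([np.cos(y),np.sin(y)]),L@np.array([-np.sin(y),np.cos(y)])
d=load('o1');C=cloud(d); lx,ly=loc(C,c0,y)
m=(C[...,2]>.015)&(C[...,2]<.06)&(ly<-.105)&(ly>-.3)&(lx<-.01)&(lx>-.12); m[275:]&=False
v=np.argwhere(m); print('stapler near end: local y max',ly[m].max(),'lx',lx[m].min(),lx[m].max(), C[m][:,1].max())
t=load('top0');C=cloud(t); B=C[150:190,235:335].reshape(-1,3); B=B[(B[:,2]>.03)&(B[:,1]<.2)]; print('cab',np.percentile(B[:,0],[0,1,5]),B[:,1].min(),B[:,1].max())
# stapler & tape reference in top
# new guides
cn=np.array([.4799,-.2089]); yn=np.deg2rad(-12.24)
for tg in('n1','n2'):
    d=load(tg);C=cloud(d); lx,ly=loc(C,cn,yn); m=(C[...,2]>.06)&(C[...,2]<.1)&(abs(lx)<.03)&(ly<-.04)&(ly>-.15)
    m[370:]=0
    print(tg,'guides z',np.percentile(C[m][:,2],[50,95,99]),'lx',np.percentile(lx[m],[1,99]),'ly',np.percentile(ly[m],[1,99]),m.sum())
# stapler vs new caddy
d=load('n2');C=cloud(d); lx,ly=loc(C,cn,yn); m=(C[...,2]>.02)&(C[...,2]<.07)&(ly>.11)&(lx<.0)&(lx>-.15)&(ly<.3); print('stapler new-local ymin',ly[m].min(),lx[m].min(),lx[m].max(), 'world', C[m].min(0),C[m].max(0))
# gripper body
d=load('n1');C=cloud(d); p=np.r_[cn+(-.01)*np.array([-np.sin(np.deg2rad(-11.9)),np.cos(np.deg2rad(-11.9))]),.27]
p=np.array([.478,-.2106,.27])+np.r_[-.01*np.array([-np.sin(np.deg2rad(-11.9)),np.cos(np.deg2rad(-11.9))]),0]
T=(C-p)@Rtool(np.deg2rad(-11.9))
for u,v in((20,360),(320,395),(620,360),(70,400),(600,475),(320,477),(205,290),(190,380),(430,290)): print((u,v),T[v,u].round(3))
E
```

```text
Traceback (most recent call last):
ValueError: zero-size array to reduction operation maximum which has no identity
```

```bash
python3 - <<'E'
from meas import *
c0=np.array([.495,.1896]); y=np.deg2rad(4.04)
def loc(P,c,y): 
    L=P[...,:2]-c; return L@np.array([np.cos(y),np.sin(y)]),L@np.array([-np.sin(y),np.cos(y)])
d=load('o1');C=cloud(d); lx,ly=loc(C,c0,y)
for v in range(276,300,4): print(v,[(round(float(lx[v,u]),3),round(float(ly[v,u]),3),round(float(C[v,u,2]),3)) for u in(256,262,270,280,286)])
t=load('top0');C=cloud(t); B=C[150:190,240:330].reshape(-1,3); B=B[(B[:,2]>.03)&(B[:,0]>.55)]; print('cab',np.percentile(B[:,0],[0,1,5]),B[:,1].min(),B[:,1].max())
cn=np.array([.4799,-.2089]); yn=np.deg2rad(-12.24)
for tg in('n1','n2'):
    d=load(tg);C=cloud(d); lx,ly=loc(C,cn,yn); m=(C[...,2]>.06)&(C[...,2]<.1)&(abs(lx)<.03)&(ly<-.04)&(ly>-.15)
    m[370:]=0
    print(tg,'guides z',np.percentile(C[m][:,2],[50,95,99]),'lx',np.percentile(lx[m],[1,99]),'ly',np.percentile(ly[m],[1,99]),m.sum())
d=load('n2');C=cloud(d); m=(C[...,2]>.02)&(C[...,2]<.07)&(np.indices((480,640))[1]>200)&(np.indices((480,640))[1]<280)&(np.indices((480,640))[0]<160); lx,ly=loc(C,cn,yn); print('stapler new-local ymin',ly[m].min(),lx[m].min(),lx[m].max(), 'world', C[m].min(0),C[m].max(0))
d=load('n1');C=cloud(d)
p=np.array([.478,-.2106,.27])+np.r_[-.01*np.array([-np.sin(np.deg2rad(-11.9)),np.cos(np.deg2rad(-11.9))]),0]
T=(C-p)@Rtool(np.deg2rad(-11.9))
for u,v in((20,360),(320,395),(620,360),(70,400),(600,475),(320,477),(205,290),(190,380),(430,290)): print((u,v),T[v,u].round(3))
E
```

```text
276 [(-0.07, -0.113, 0.002), (-0.063, -0.113, -0.0), (-0.054, -0.113, -0.0), (-0.043, -0.113, 0.0), (-0.036, -0.113, -0.0)]
280 [(-0.07, -0.118, 0.0), (-0.063, -0.118, 0.0), (-0.054, -0.117, 0.003), (-0.043, -0.117, 0.001), (-0.036, -0.118, 0.001)]
284 [(-0.07, -0.123, -0.0), (-0.062, -0.119, 0.008), (-0.053, -0.12, 0.008), (-0.042, -0.12, 0.008), (-0.036, -0.123, 0.0)]
288 [(-0.07, -0.127, 0.001), (-0.062, -0.124, 0.009), (-0.051, -0.116, 0.027), (-0.042, -0.124, 0.009), (-0.036, -0.128, 0.001)]
292 [(-0.071, -0.132, 0.001), (-0.063, -0.129, 0.009), (-0.051, -0.118, 0.035), (-0.042, -0.129, 0.009), (-0.036, -0.132, 0.002)]
296 [(-0.071, -0.138, 0.0), (-0.058, -0.118, 0.044), (-0.05, -0.118, 0.044), (-0.042, -0.133, 0.01), (-0.037, -0.138, 0.0)]
cab [0.6055765  0.6080098  0.61526753] -0.02149162962154489 0.16335377962011544
n1 guides z [0.06579947 0.06804071 0.06886427] lx [-0.01305974  0.01281732] ly [-0.13321732 -0.0519252 ] 816
n2 guides z [0.06601491 0.06821292 0.06876837] lx [-0.0134464   0.01321193] ly [-0.0757542  -0.05136709] 298
stapler new-local ymin 0.13847562139349257 -0.09456658956613943 -0.04363731154723185 world [ 0.44055871 -0.06015426  0.02046823] [0.46974184 0.06810166 0.05266053]
(20, 360) [ 0.033 -0.051 -0.113]
(320, 395) [ 0.026  0.001 -0.114]
(620, 360) [ 0.032  0.055 -0.112]
(70, 400) [ 0.025 -0.043 -0.114]
(600, 475) [ 0.018  0.046 -0.124]
(320, 477) [ 0.018  0.001 -0.124]
(205, 290) [ 0.008 -0.043 -0.024]
(190, 380) [ 0.027 -0.022 -0.111]
(430, 290) [ 0.008  0.045 -0.026]
```

```bash
cat > xfer.py <<'E'
from meas import *
c0=np.array([.495,.1896]); yo=np.deg2rad(4.04); cn=np.array([.4799,-.2089]); yn=np.deg2rad(-12.24)
def w(c,y,lx,ly): return c+lx*np.array([np.cos(y),np.sin(y)])+ly*np.array([-np.sin(y),np.cos(y)])
ZT=.23
def pick(lx,ly,zg,yaw=yo):
    xy=w(c0,yo,lx,ly); move_to([*xy,ZT],Q(yaw)); print('j',state()['joint_pos'].round(2))
    move_l([*xy,zg+.03],.25); move_l([*xy,zg],.06)
    f=state()['ft_force']; close(); hold(.2); print('gap',state()['finger_gap'],'f before',f.round(1),'after',state()['ft_force'].round(1))
    move_l([*xy,zg+.03],.06); move_l([*xy,ZT],.25); hold(.2); print('lifted gap',state()['finger_gap'],state()['ft_force'].round(2),'t',state()['time'])
def place(lx,ly,zg,dz=.001):
    xy=w(cn,yn,lx,ly); move_to([*xy,ZT],Q(yn)); print('gap',state()['finger_gap'])
    move_l([*xy,zg+.03],.2); move_l([*xy,zg+dz],.04); print('f at place',state()['ft_force'].round(2),'ee',state()['ee_pos'].round(4))
    gripper_open(); hold(.2); move_l([*xy,zg+.04],.08); move_l([*xy,ZT],.25); print('t',state()['time'])
E
python3 - <<'E'
from xfer import *
pick(.0017,-.0987,.023,np.deg2rad(-8))
d=snap('wrist','l1')
E
```

```text
j [ 0.11 -0.14  1.42  0.    1.86  0.25]
gap 0.009309097265499455 f before [0.3 0.9 0.4] after [ 5.  -1.4  8.6]
lifted gap 0.00863244106430152 [-0.73  0.71  0.26] t 9.6083
```

View pics/l1.png

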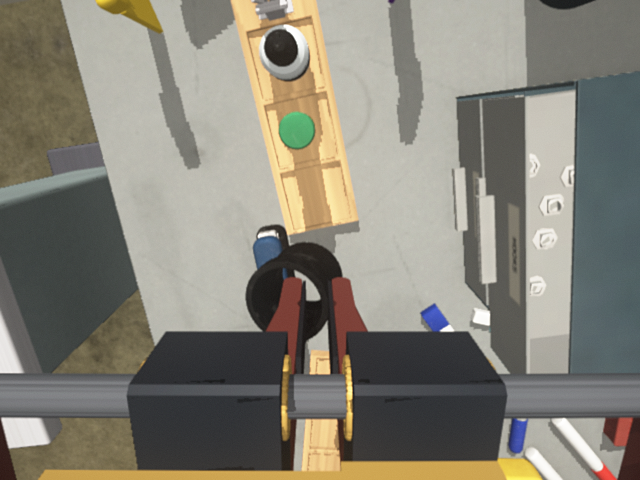

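The grasp went wrong: the gap is 9 mm instead of 37 mm, and the loupe hangs at (295,290), off the fingers. I'll take a closer look before moving on.

```bash
python3 - <<'E'
from xfer import *
print(state()['ee_pos'],state()['ee_rot'],state()['finger_gap'],Q(np.deg2rad(-8)))
s=snap('scene','l1s'); t=snap('top','l1t'); d=load('l1'); C=cloud(d)
ee=state()['ee_pos']; T=(C-ee)@Rtool(np.deg2rad(-8))
for u,v in((295,247),(295,255),(250,295),(340,270),(290,335),(262,320),(283,310),(343,290),(300,285),(318,260)): print((u,v),T[v,u].round(4))
a=cv2.resize(d['frame'][220:360,220:380],(400,350),interpolation=2)
p=proj(s,ee)[0].astype(int); print(p)
b=cv2.resize(s['frame'][p[1]-60:p[1]+60,p[0]-68:p[0]+68],(400,350),interpolation=2); cv2.imwrite('pics/l1c.png',np.hstack([a,b]))
E
```

```text
[0.50317111 0.09119963 0.22839509] [-7.43503764e-04  7.54711837e-01  6.56055090e-01 -1.09998586e-03] 0.009295471582116778 [0.0, 0.754709580222772, 0.6560590289905073, 0.0]
(295, 247) [ 0.0162 -0.0095  0.0088]
(295, 255) [ 0.016  -0.009  -0.0022]
(250, 295) [ 0.0008 -0.028  -0.0105]
(340, 270) [0.0043 0.0114 0.0104]
(290, 335) [ 0.0113 -0.0073 -0.0635]
(262, 320) [-0.0111 -0.0233 -0.0104]
(283, 310) [ 0.011  -0.0108 -0.046 ]
(343, 290) [ 0.0109  0.0106 -0.0286]
(300, 285) [ 0.011  -0.0059 -0.0241]
(318, 260) [ 0.0132  0.0011 -0.0009]
[280 211]
```

View pics/l1c.png

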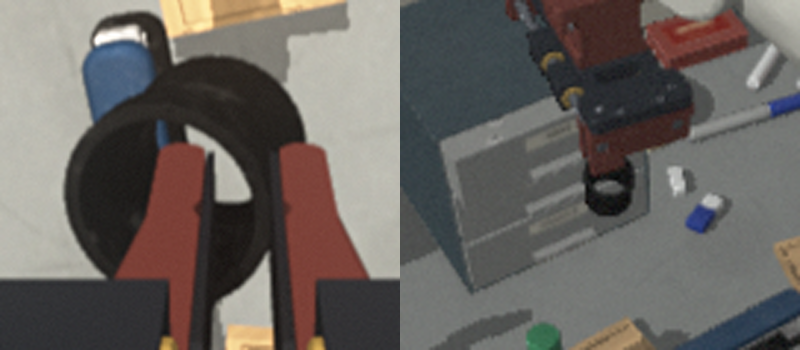

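```bash
python3 - <<'E'
from xfer import *
d=load('l1'); C=cloud(d); T=(C-np.array([0.50317,0.0912,0.2284]))@Rtool(np.deg2rad(-8))*1000
for v in (250,262,275,290,300):
    print(v,[(u,*T[v,u].round(0).astype(int)) for u in range(244,352,6)])
# rim: highest points (min tool z) excluding fingers
E
python3 - <<'E'
import cv2
a=cv2.imread('pics/l1.png')[225:345,235:365]; cv2.imwrite('pics/l1d.png',cv2.convertScaleAbs(cv2.resize(a,(650,600),interpolation=2),alpha=2.2,beta=10))
E
```

```text
250 [(244, np.int64(-56), np.int64(-74), np.int64(229)), (250, np.int64(-56), np.int64(-67), np.int64(228)), (256, np.int64(-40), np.int64(-54), np.int64(179)), (262, np.int64(-40), np.int64(-48), np.int64(179)), (268, np.int64(-40), np.int64(-43), np.int64(179)), (274, np.int64(-40), np.int64(-38), np.int64(178)), (280, np.int64(-41), np.int64(-33), np.int64(182)), (286, np.int64(15), np.int64(-14), np.int64(9)), (292, np.int64(16), np.int64(-11), np.int64(5)), (298, np.int64(16), np.int64(-8), np.int64(3)), (304, np.int64(16), np.int64(-5), np.int64(3)), (310, np.int64(16), np.int64(-2), np.int64(5)), (316, np.int64(15), np.int64(0), np.int64(6)), (322, np.int64(14), np.int64(3), np.int64(9)), (328, np.int64(13), np.int64(6), np.int64(12)), (334, np.int64(-56), np.int64(17), np.int64(229)), (340, np.int64(-57), np.int64(23), np.int64(230)), (346, np.int64(-56), np.int64(29), np.int64(228))]
262 [(244, np.int64(-69), np.int64(-74), np.int64(228)), (250, np.int64(-69), np.int64(-68), np.int64(229)), (256, np.int64(-53), np.int64(-55), np.int64(182)), (262, np.int64(-52), np.int64(-49
[... 2723 characters left out ...]
-4)), (268, np.int64(-7), np.int64(-22), np.int64(0)), (274, np.int64(-8), np.int64(-19), np.int64(3)), (280, np.int64(11), np.int64(-12), np.int64(-39)), (286, np.int64(11), np.int64(-10), np.int64(-39)), (292, np.int64(11), np.int64(-8), np.int64(-38)), (298, np.int64(11), np.int64(-6), np.int64(-39)), (304, np.int64(10), np.int64(-4), np.int64(-36)), (310, np.int64(-111), np.int64(-7), np.int64(228)), (316, np.int64(-13), np.int64(0), np.int64(14)), (322, np.int64(3), np.int64(3), np.int64(-20)), (328, np.int64(5), np.int64(5), np.int64(-26)), (334, np.int64(11), np.int64(7), np.int64(-38)), (340, np.int64(11), np.int64(9), np.int64(-38)), (346, np.int64(11), np.int64(11), np.int64(-38))]
```

View pics/l1d.png

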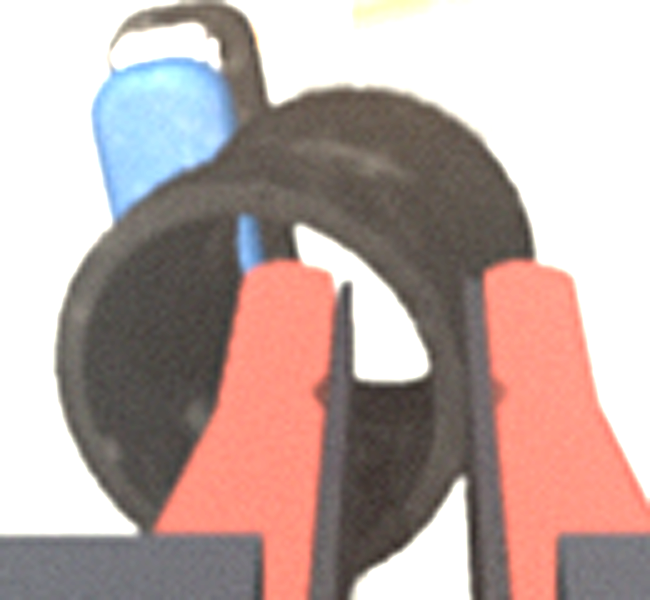

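```bash
python3 - <<'E'
from xfer import *
for tg in('top0','scene0','o1','o2'):
    d=load(tg); out=[]
    for lx,ly,z in((.0017,-.0987,.040),(.0004,-.0325,.096),(.0017,.025,.096),(0,.0935,.111)):
        out.append(proj(d,np.r_[w(c0,yo,lx,ly),z])[0].round(1).tolist())
    print(tg,out)
    im=d['frame'].copy()
    o=np.array(out); x0,y0=(o.min(0)-25).astype(int); x1,y1=(o.max(0)+25).astype(int); x0=max(x0,0);y0=max(y0,0)
    k=5 if tg in('top0','scene0') else 2.2
    im=cv2.resize(im[y0:y1,x0:x1],None,fx=k,fy=k,interpolation=2)
    for p in o: cv2.drawMarker(im,tuple(int(q) for q in ((p-[x0,y0]+.5)*k)),(0,0,255),0,12,1)
    cv2.imwrite(f'pics/chk_{tg}.png',im)
a=cv2.imread('pics/chk_top0.png');b=cv2.imread('pics/chk_scene0.png');s=lambda x:cv2.resize(x,(780,int(x.shape[0]*780/x.shape[1])))
v=np.vstack([s(a),s(b)]); print(v.shape); cv2.imwrite('pics/chk.png',cv2.resize(v,None,fx=min(1,600/v.shape[0]),fy=min(1,600/v.shape[0])))
E
```

```text
top0 [[277.1, 240.6], [245.4, 240.0], [219.2, 241.4], [186.6, 243.7]]
scene0 [[285.6, 266.7], [260.0, 265.9], [237.2, 278.0], [208.0, 290.1]]
o1 [[319.5, 277.0], [318.5, 229.0], [320.0, 161.6], [317.9, 71.3]]
o2 [[319.5, 370.8], [318.5, 343.8], [320.1, 286.6], [318.3, 215.9]]
(753, 780, 3)
```

View pics/chk.png

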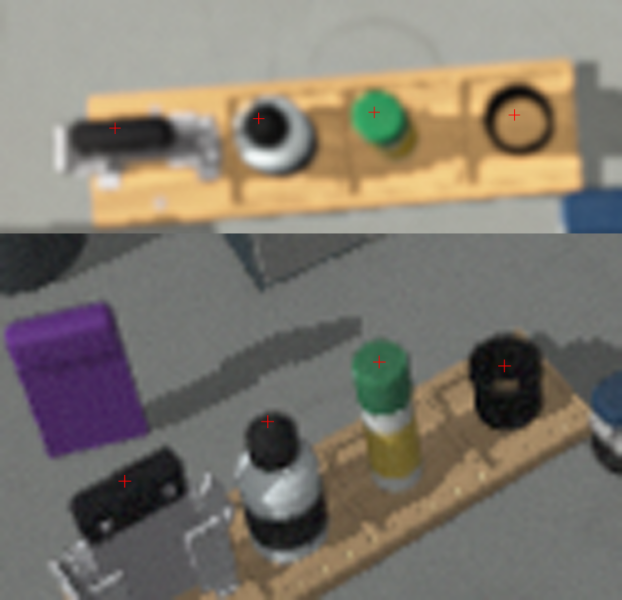

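```bash
python3 - <<'E'
import bench; print([x for x in dir(bench) if not x.startswith('__')], getattr(bench,'tcp_to_tips',None))
from xfer import *
st=state(); print(sorted(st)); q=st['ee_rot']; R=Rn.from_quat([q[1],q[2],q[3],q[0]]).as_matrix(); d=load('l1')
V=d['view']; c=-V[:3,:3].T@V[:3,3]; print('cam in tool',R.T@(c-st['ee_pos']))
for z in(.008,0,-.011,-.02,-.03): print(z,proj(d,[st['ee_pos']+R@np.array([.01,y,z]) for y in(-.0046,.0046)]).round(1).tolist())
C=cloud(d); T=(C-st['ee_pos'])@R*1000
# front faces of left finger columns
for u in(288,294,300,336,342,346):
    print(u,[(v,*T[v,u].round(0).astype(int).tolist()) for v in range(262,300,3)])
E
```

```text
['IKError', 'close', 'get_image', 'gripper_open', 'hold', 'inverse_kinematics', 'job_done', 'move_l', 'move_to', 'movej', 'state', 'tcp_to_tips'] 0.008
['dq', 'ee_pos', 'ee_rot', 'finger_gap', 'ft_force', 'joint_pos', 'joint_torque', 'moment', 'time']
cam in tool [ 0.07455829  0.0009497  -0.17727361]
0.008 [[305.7, 260.3], [325.6, 260.3]]
0 [[305.2, 266.2], [325.9, 266.2]]
-0.011 [[304.5, 275.2], [326.4, 275.2]]
-0.02 [[303.8, 283.4], [326.9, 283.4]]
-0.03 [[303.0, 293.6], [327.4, 293.6]]
288 [(262, 17, -11, -15), (265, 16, -11, -16), (268, -72, -29, 220), (271, -75, -29, 220), (274, -78, -29, 219), (277, 11, -11, -15), (280, 11, -11, -19), (283, 11, -11, -22), (286, 11, -11, -24), (289, 11, -10, -28), (292, 11, -10, -32), (295, 11, -10, -34), (298, 11, -10, -36)]
294 [(262, 17, -9, -15), (265, 16, -9, -16), (268, 15, -9, -15), (271, -79, -23, 230), (274, -79, -23, 221), (277, 11, -9, -15), (280, 11, -9, -19), (283, 11, -8, -21), (286, 11, -8, -25), (289, 11, -8, -29), (292, 11, -8, -32), (295, 11, -8, -33), (298, 11, -8, -36)]
300 [(262, 17, -6, -14), (265, 16, -6, -16), (268, 15, -
[... 292 characters left out ...]
 9, 5), (277, 11, 8, -16), (280, 11, 8, -20), (283, 11, 8, -23), (286, 11, 8, -26), (289, 11, 8, -28), (292, 11, 8, -30), (295, 11, 8, -34), (298, 11, 8, -36)]
342 [(262, -68, 26, 228), (265, -72, 26, 229), (268, -76, 26, 230), (271, -79, 26, 229), (274, -82, 26, 229), (277, 11, 11, -15), (280, 11, 11, -19), (283, 11, 10, -22), (286, 11, 10, -24), (289, 11, 10, -27), (292, 10, 10, -30), (295, 11, 10, -34), (298, 11, 10, -36)]
346 [(262, -69, 30, 229), (265, -72, 30, 229), (268, -75, 30, 228), (271, -78, 30, 229), (274, -82, 30, 230), (277, -85, 30, 229), (280, 11, 12, -19), (283, 11, 12, -22), (286, 11, 12, -25), (289, 11, 12, -28), (292, 11, 12, -30), (295, 11, 11, -33), (298, 11, 11, -35)]
```

Cause found: the wrist depth puts the finger ends at tool z ≈ -14 mm, not the stated +8 mm. The tips therefore closed just below the loupe's rim, and one slipped into the bore. The loupe is held by its wall, tilted about 15°, with roughly 6 mm of overlap. I'll carry it to its own recess, let it settle from a few millimetres up, and then verify the tip offset by touching down gently.

```bash
python3 - <<'E'
from xfer import *
xy=w(cn,yn,.003,.098); move_to([*xy,ZT],Q(yn)); print(state()['finger_gap'])
move_l([*xy,.07],.2); move_l([*xy,.036],.04); d=snap('wrist','l2'); s=state(); print(s['finger_gap'],s['ft_force'].round(1),s['ee_pos'].round(4))
E
```

```text
0.008811095128389828
0.008961308637044179 [-0.1 -0.5  0. ] [ 0.5039 -0.1138  0.0364]
```

View pics/l2.png

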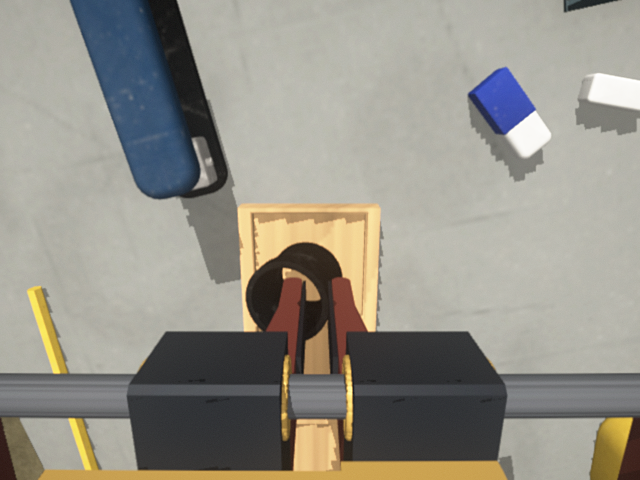

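The loupe hangs over the third recess at (295,285), with its foot inside the rim. Releasing.

```bash
python3 - <<'E'
from xfer import *
t=state()['time'];gripper_open();print('open took',state()['time']-t); hold(.2)
xy=w(cn,yn,.003,.098); move_l([*xy,.09],.1); xy=w(cn,yn,0,.05); move_l([*xy,.23],.25); d=snap('wrist','l3'); C=cloud(d); L=C[...,:2]-cn
lx=L@np.array([np.cos(yn),np.sin(yn)]);ly=L@np.array([-np.sin(yn),np.cos(yn)]);m=(abs(lx)<.035)&(ly>.06)&(ly<.14)&(C[...,2]>.03)&(C[...,2]<.06)
print(cv2.minAreaRect((np.c_[lx[m],ly[m]]*1000).astype(np.float32)),np.percentile(C[m][:,2],[5,50,95]))
E
```

```text
open took 1.2666000000000004
((-0.23995208740234375, 98.49653625488281), (36.6204833984375, 36.02328872680664), 0.12230544537305832) [0.03246802 0.04004085 0.04153619]
```

View pics/l3.png

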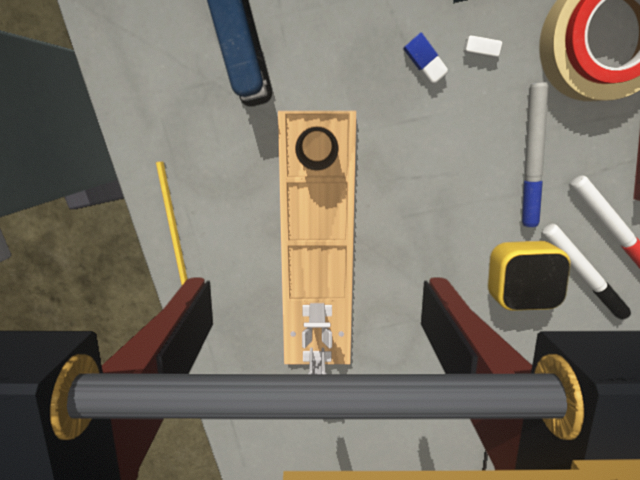

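The loupe stands upright in recess 3 at (-0.2, 98.5) mm with its top at 40 mm, as seen at (317,148). Next is a gentle touch-down on bare desk to settle the tip length.

```bash
python3 - <<'E'
from xfer import *
xy=[.37,.06]; move_to([*xy,.15],Q(0)); 
move_l([*xy,.03],.2); hold(.1); f0=state()['ft_force'][2]
z=.03
while z>-.016:
    z-=.003; move_l([*xy,z],.04); hold(.05); s=state(); print(round(z,3),s['ee_pos'][2].round(4),(s['ft_force'][2]-f0).round(2))
    if abs(s['ft_force'][2]-f0)>3: break
move_l([*xy,.15],.25); print(state()['time'])
E
```

```text
0.027 0.0273 0.31
0.024 0.0238 0.34
0.021 0.0208 0.98
0.018 0.0179 0.79
0.015 0.0149 0.41
0.012 0.0119 -0.16
0.009 0.0089 0.26
0.006 0.0059 -0.36
0.003 0.0029 1.07
0.0 -0.0001 0.75
-0.003 -0.0031 0.29
-0.006 -0.0061 -0.25
-0.009 -0.0091 1.61
-0.012 -0.0121 -0.1
-0.015 -0.0151 -0.53
-0.018 -0.0156 17.24
23.0417
```

The desk is touched at TCP z = -15.5 mm, so the fingers are 23.5 mm shorter than stated. With that correction the grasp point is 34.5 mm behind the TCP. Now the glue stick and then the bottle.

```bash
sed -i 's/^ZT=.23/ZT=.20/' xfer.py; python3 - <<'E'
from xfer import *
pick(.0004,-.0325,.0365)
d=snap('wrist','g1')
E
```

```text
j [ 0.24 -0.12  1.46 -0.    1.81  0.17]
gap 0.025834320160314173 f before [ 0.2  0.1 -0.2] after [ 0.3 -0.3 -0.2]
lifted gap 0.025764326559289525 [-0.04 -1.21  0.58] t 27.7917
```

View pics/g1.png

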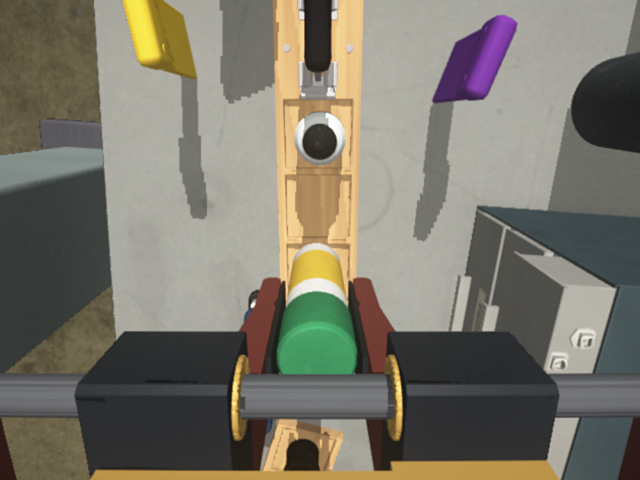

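The glue stick is held upright and centred at (317,320), with a gap of 25.8 mm. Placing it in recess 2.

```bash
cat >> xfer.py <<'E'
def check(d,ly0,zlo,zhi):
    C=cloud(d); L=C[...,:2]-cn; lx=L@np.array([np.cos(yn),np.sin(yn)]);ly=L@np.array([-np.sin(yn),np.cos(yn)])
    m=(abs(lx)<.035)&(abs(ly-ly0)<.033)&(C[...,2]>zlo)&(C[...,2]<zhi); r=cv2.minAreaRect((np.c_[lx[m],ly[m]]*1000).astype(np.float32))
    print('check',np.round(r[0],1),np.round(r[1],1),np.percentile(C[m][:,2],[5,50,95]).round(4),m.sum())
E
python3 - <<'E'
from xfer import *
place(0,.036,.0365); d=snap('wrist','g2'); check(d,.036,.09,.11)
pick(.0017,.0252,.0265); d=snap('wrist','b1')
E
```

```text
gap 0.0259262141275705
f at place [ 0.79 -0.94 -0.55] ee [ 0.4876 -0.1738  0.0376]
t 33.3167
check [ 0.5 36. ] [26. 26.] [0.0942 0.0964 0.0975] 1150
j [ 0.35 -0.07  1.41 -0.    1.81  0.28]
gap 0.037085869101088936 f before [ 0.2 -0.1  0.1] after [-0.1 -0.2  0.3]
lifted gap 0.0369585506918542 [-0.08 -0.12 -0.73] t 38.8
```

```bash
python3 - <<'E'
import cv2,numpy as np
cv2.imwrite('pics/gb.png',cv2.resize(np.hstack([cv2.imread('pics/g2.png'),cv2.imread('pics/b1.png')]),(800,300)))
E
```

```text
(no output)
```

View pics/gb.png

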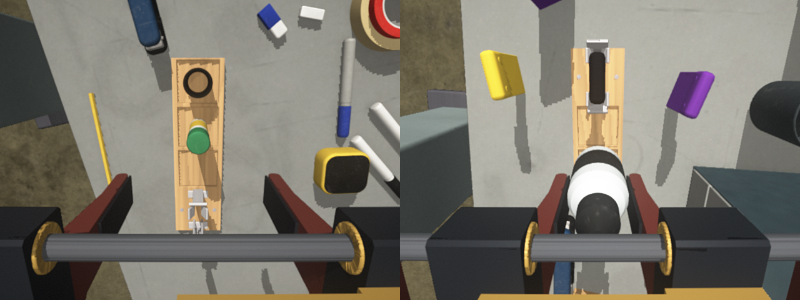

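The glue stands at (0.5, 36.0) mm with its top at 96 mm, and the bottle is held upright (mosaic (600,190)). Next I'll place the bottle and take the scraper.

```bash
python3 - <<'E'
from xfer import *
place(0,-.026,.0265); 
xy=w(cn,yn,0,.03); move_to([*xy,.27],Q(yn)); d=snap('wrist','b2'); check(d,-.026,.088,.11); check(d,.036,.088,.11)
# new guides again
C=cloud(d); L=C[...,:2]-cn; lx=L@np.array([np.cos(yn),np.sin(yn)]);ly=L@np.array([-np.sin(yn),np.cos(yn)])
xy=w(cn,yn,0,-.10); move_to([*xy,.25],Q(yn)); d=snap('wrist','b3')
C=cloud(d); L=C[...,:2]-cn; lx=L@np.array([np.cos(yn),np.sin(yn)]);ly=L@np.array([-np.sin(yn),np.cos(yn)])
m=(C[...,2]>.055)&(C[...,2]<.08)&(abs(lx)<.03)&(ly<-.05)&(ly>-.15); m[275:]=0
print('guides',np.percentile(lx[m],[.5,99.5]),np.percentile(ly[m],[.5,99.5]),np.percentile(C[m][:,2],[50,99]),m.sum())
E
```

```text
gap 0.03713903672095372
f at place [ 0.71 -0.05 -0.5 ] ee [ 0.4745 -0.2344  0.0276]
t 44.6833
check [ -0.1 -25.2] [19.6 19.8] [0.0885 0.0922 0.0966] 376
check [ 0.7 36.2] [26.2 25.4] [0.0941 0.0963 0.0976] 780
guides [-0.01291637  0.01330037] [-0.13315222 -0.05194174] [0.06456301 0.0685415 ] 1387
```

View pics/b3.png

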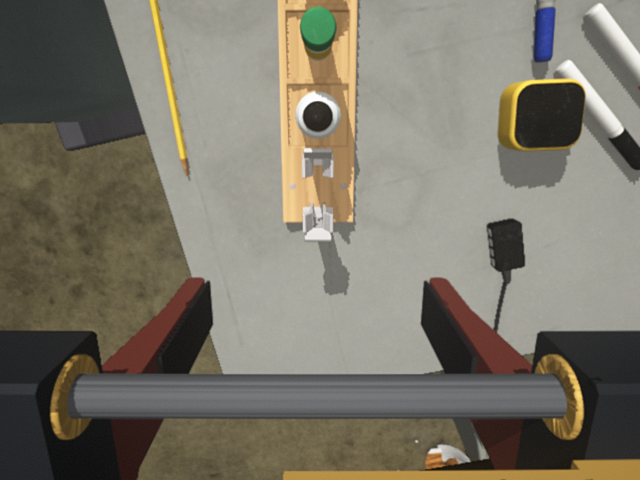

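View pics/b2.png

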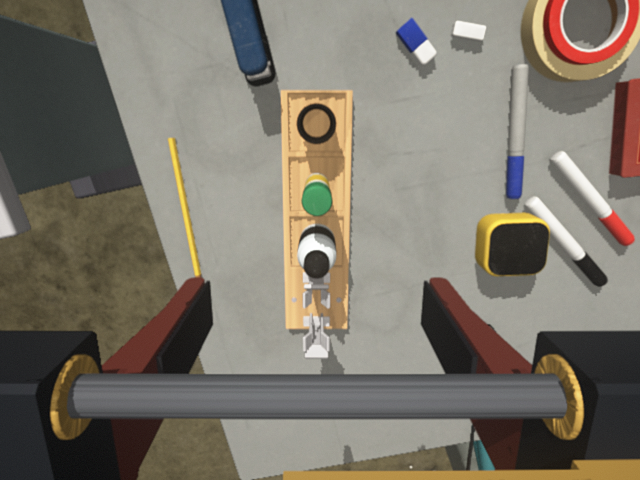

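The bottle stands at (-0.1, -25.2) mm with its cap top at 96 mm, and the new guides are centred at (0.2, -92.6) mm. Now the scraper.

```bash
python3 - <<'E'
from xfer import *
pick(.000,.0937,.0635); d=snap('wrist','s1')
xy=w(cn,yn,.0002,-.0926); move_to([*xy,ZT],Q(yn)); move_l([*xy,.132],.2); hold(.2); d=snap('wrist','s2'); snap('scene','s2s'); print(state()['finger_gap'],state()['ee_pos'].round(4),xy,state()['ft_force'].round(2))
C=cloud(d); L=C[...,:2]-cn; lx=L@np.array([np.cos(yn),np.sin(yn)]);ly=L@np.array([-np.sin(yn),np.cos(yn)])
m=(abs(lx)<.02)&(ly<-.05)&(ly>-.14)&(C[...,2]>.175)&(C[...,2]<.187); print(cv2.minAreaRect((np.c_[lx[m],ly[m]]*1000).astype(np.float32)),m.sum(),np.percentile(C[m][:,2],[50]))
E
```

```text
j [ 0.46 -0.01  1.34 -0.    1.81  0.39]
gap 0.015905051574786593 f before [ 1.1  0.7 -0. ] after [-0.3  0.1  0.2]
lifted gap 0.015606345628843556 [-0.35 -0.84 -1.43] t 51.9
0.015484094091170486 [ 0.461  -0.2998  0.1336] [ 0.4604636  -0.29943743] [-0.08 -0.5  -1.1 ]
((3.8593368530273438, -88.2903060913086), (34.091556549072266, 42.17179489135742), 21.964826583862305) 5791 [0.18154138]
```

View pics/s2.png

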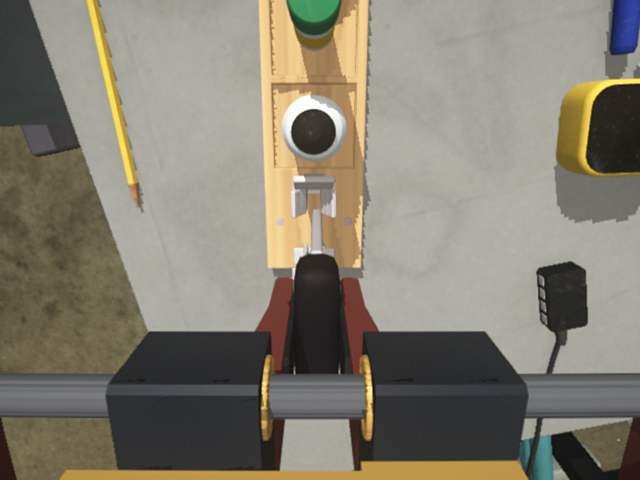

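The bar is held straight at (317,310) and lined up with the guides at (315,190). Lowering step by step with a force check.

```bash
python3 - <<'E'
from xfer import *
xy=w(cn,yn,.0002,-.0926); f0=state()['ft_force']; z=.132
while z>.0625:
    z=max(z-.006,.0625); move_l([*xy,z],.05); s=state(); df=s['ft_force']-f0; print(round(z,4),s['ee_pos'][2].round(4),df.round(1),s['finger_gap'].round(4))
    if np.abs(df).max()>12: print('STOP'); break
print(s['time'])
E
```

```text
Traceback (most recent call last):
AttributeError: 'float' object has no attribute 'round'
```

```bash
python3 - <<'E'
from xfer import *
xy=w(cn,yn,.0002,-.0926); f0=state()['ft_force']; z=.126
while z>.0625:
    z=max(z-.006,.0625); move_l([*xy,z],.05); s=state(); df=s['ft_force']-f0; print(round(z,4),round(s['ee_pos'][2],4),df.round(1),round(s['finger_gap'],4))
    if np.abs(df).max()>12: print('STOP'); break
print(s['time'])
E
```

```text
0.12 0.1193 [-0.4 -0.9  1.4] 0.0157
0.114 0.1134 [-0.6 -1.1  0.8] 0.0159
0.108 0.1074 [-1.2  0.3 -0.3] 0.016
0.102 0.1014 [ 0.2 -1.   1.5] 0.0155
0.096 0.0954 [-1.  -1.3  1.2] 0.0156
0.09 0.0894 [-0.2 -1.3  1.4] 0.0161
0.084 0.0834 [-0.7 -0.8  1. ] 0.0161
0.078 0.0774 [-0.4 -0.5  1.5] 0.0159
0.072 0.0714 [-0.3  0.1  1.4] 0.0156
0.066 0.0654 [-0.9  0.2  1.2] 0.0158
0.0625 0.0634 [-1.2 -0.2  5.7] 0.0157
58.0167
```

Seated: a contact force of about 5 N appeared at TCP z 63.4 mm, exactly the expected seat height. Releasing and checking everything.

```bash
python3 - <<'E'
from xfer import *
xy=w(cn,yn,.0002,-.0926); move_l([*xy,.0635],.05); gripper_open(); hold(.2); move_l([*xy,.10],.08); move_l([*xy,.2],.25)
x2=w(cn,yn,0,.06); move_to([*x2,.28],Q(yn)); d=snap('wrist','f1'); 
check(d,.098,.03,.06); check(d,.036,.088,.11); check(d,-.026,.088,.108); check(d,-.093,.104,.12)
x3=w(cn,yn,0,-.08); move_to([*x3,.28],Q(yn)); d=snap('wrist','f2'); check(d,-.093,.104,.12)
move_to([.35,.45,.3],Q(np.deg2rad(30))); snap('top','f3'); snap('scene','f3s')
a=load('top0');b=load('f3')
for nm,(u,v) in dict(stap=(318,264),tape=(433,169)).items():
    D=np.abs(a['frame'][v-25:v+25,u-35:u+35].astype(int)-b['frame'][v-25:v+25,u-35:u+35]).max(2); print(nm,'changed px',(D>60).sum())
print(state()['time'],state()['finger_gap'])
E
```

```text
check [-0.4 98.7] [36.  36.4] [0.0329 0.0399 0.0416] 498
check [ 0.3 36.3] [25.1 25.9] [0.0931 0.0963 0.0976] 705
check [  0.1 -25.5] [21.  19.4] [0.0884 0.0921 0.0965] 338
check [  0.2 -83.2] [15.1 32.8] [0.1064 0.1105 0.1122] 546
check [  0.7 -91.9] [16.  49.5] [0.1077 0.1107 0.1123] 1018
stap changed px 181
tape changed px 0
64.9833 0.08742965640291772
```

View pics/f3.png

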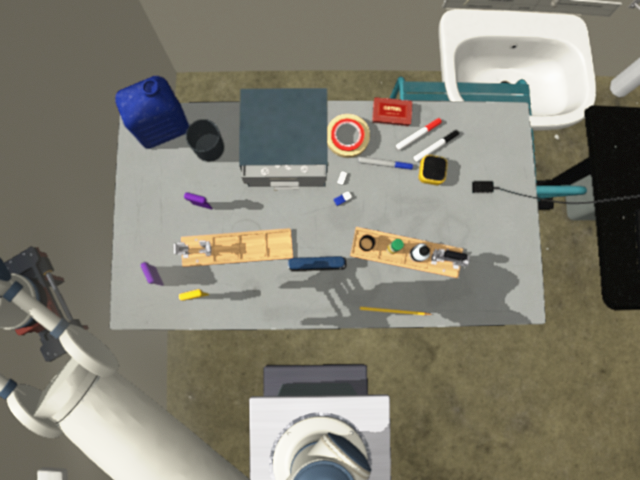

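View pics/f3s.png

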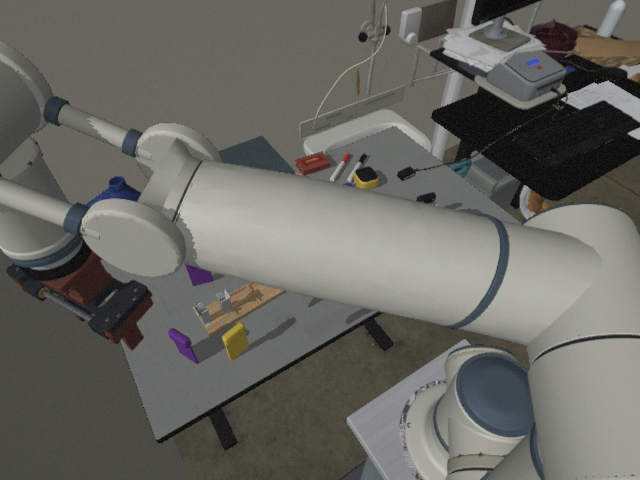

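View pics/f1.png

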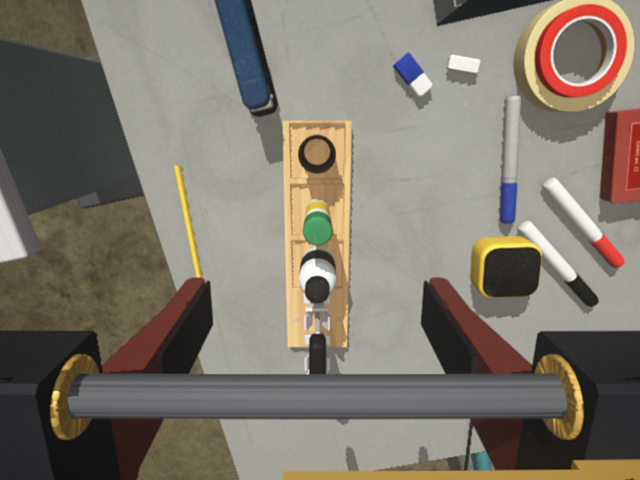

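```bash
python3 - <<'E'
from xfer import *
for t in('top0','f3'):
    f=load(t)['frame'][250:280,280:355]; m=cv2.inRange(cv2.cvtColor(f,cv2.COLOR_BGR2HSV),(95,110,20),(125,255,160)); v,u=np.where(m); print(t,len(u),u.mean().round(2)+280,v.mean().round(2)+250,cv2.minAreaRect(np.c_[u,v].astype(np.float32))[2])
job_done()
E
```

```text
top0 582 316.25 262.68 88.21009063720703
f3 572 316.29 262.6 88.21009063720703
the job is handed in; nothing more can be done
```

I moved the loupe, glue stick, ink bottle and bare-steel scraper one at a time into the new caddy. I handed the job in at about 65 s of the 118 s allowed.

**Final checks**

| Thing | Place | Local position, mm (x, y) | Top, mm |
|---|---|---|---|
| Bottle | 1st recess | (0.1, -25.5) | 96 |
| Glue stick | 2nd recess | (0.3, 36.3) | 96 |
| Loupe | 3rd recess | (-0.4, 98.7) | 40 |
| Scraper | card guides | (0.7, -91.9) | 111 |

- All four stand upright in the same order from the guides as before. The scraper seated with about 5 N of contact at the expected height.
- The stapler's outline in the top view is unchanged to 0.1 px and 0° of angle, and the pixels around the tape measure did not change.

**What went wrong or disagreed**
- **Finger length:** the first loupe grasp caught only its wall, tilted about 15°, because the fingers are 23.5 mm shorter than stated. I released it into its recess from about 7 mm up, where it settled upright. I then touched the bare desk gently to measure the true tip length, with up to about 17 N of contact.
- **Triangulated heights:** these came out 5 to 8 mm low for the bar and caps. The depth readings matched the listed heights, so I used those.
- **Loupe location:** before the grasp, its height and position came from one wrist view, checked by eye against the top and scene pictures.

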